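# Clear a jammed carrier from the feed track

## Task

The red carrier is stuck under the guard lips at the outlet of the feed track. Stand the two carriers that block its way back fully on the black mat (leave the third one, which is not in the way, where it is), then draw the red one back along the track out of the lips, lift it out and stand it in the orange reject tray. Finally put the two parked carriers back on the track, each upright just where it stood at the start; do not disturb the dial indicator or the teal tub.

Things in the scene. Friction and masses are not known exactly. Their poses are not given: they have to be found in the camera images.
- feed_track: fixed level grey metal track, 212 x 124 mm. Origin on the desk; x upstream (back from the outlet), y across, z up. Floor 6 mm up. Outlet, x -115 to -50 mm: channel 44 mm wide on y = 0 under two dark steel lips (16.5 to 20.5 mm up, screws to 24) with a 26 mm slot. A foot lifts out only with its centre past x = -32 mm. Open lane, x -50 to +85 mm, 112 mm wide, rails 8 mm above its floor.
- red_carrier: red specimen carrier: flat steel foot 36 mm across and 8 mm thick, on it a red round post 20 mm across; 58 mm tall over all, 70 g (varies). Grip it by the post. Origin: centre of the foot's underside, z up the post. Stands at track x about -90, y 0 mm, foot under the lips (2.5 mm play), post in the slot (3 mm play each side); it slides back along the slot.
- blue_carrier: blue specimen carrier: flat steel foot 36 mm across and 8 mm thick, on it a blue round post 20 mm across; 58 mm tall over all, 70 g (varies). Grip it by the post. Origin: centre of the foot's underside, z up the post. Blue, green and yellow stand in any arrangement: two side by side at track x -25, y +-26 mm, in the way; one at x +45 mm, not in the way.
- green_carrier: green specimen carrier: flat steel foot 36 mm across and 8 mm thick, on it a green round post 20 mm across; 58 mm tall over all, 70 g (varies). Grip it by the post. Origin: centre of the foot's underside, z up the post. Blue, green and yellow stand in any arrangement: two side by side at track x -25, y +-26 mm, in the way; one at x +45 mm, not in the way.
- yellow_carrier: yellow specimen carrier: flat steel foot 36 mm across and 8 mm thick, on it a yellow round post 20 mm across; 58 mm tall over all, 70 g (varies). Grip it by the post. Origin: centre of the foot's underside, z up the post. Blue, green and yellow stand in any arrangement: two side by side at track x -25, y +-26 mm, in the way; one at x +45 mm, not in the way.
- parking_mat: black rubber mat fixed to the desk, 140 x 80 x 3 mm, long side along its x axis. Origin: centre of its underside; its top is 3 mm higher. Two carriers side by side, with feet fully on it, fit at x = -35 and +35 mm.
- reject_tray: round orange tray fixed to the desk, 72 mm across the rim, about 62 mm inside, rim 10 mm high, inner floor 3 mm above its origin (centre of its underside).
- dial_indicator: round dial indicator with a thin stem, 108 x 56 x 24 mm, lying at the left of the work; leave it alone. Origin: centre of its underside.
- teal_tub: open teal tub, 95 x 135 x 52 mm, at the right of the work; leave it alone. Origin: centre of its underside.
Things that resemble listed ones, but are neither listed nor needed, are in the scene too. Of the things like the red_carrier, leave any that is purple; of the rest the smaller one is meant.

How it is judged:
On the way, in this order (a step that is already met when the one before it is completed fails the run):
1. the two carriers in the way stand upright and released on the black mat while red is still under the lips and the third has not been moved (((x of blue_carrier in the frame of parking_mat between -0.056 and 0.056 m and y of blue_carrier in the frame of parking_mat between -0.026 and 0.026 m and z of each of blue_carrier, green_carrier in the frame of parking_mat below 0.006 m and linear speed of each of blue_carrier, green_carrier below 0.02 m/s and angle between each of blue_carrier, green_carrier's own z axis and vertical below 0.1 rad and contact force between the fingers and blue_carrier below 0.1 N and x of green_carrier in the frame of parking_mat between -0.056 and 0.056 m and y of green_carrier in the frame of parking_mat between -0.026 and 0.026 m and contact force between the fingers and green_carrier below 0.1 N and x of red_carrier in the frame of feed_track below -0.04 m and distance of yellow_carrier from where it was at the start of the episode below 0.012 m) or (x of blue_carrier in the frame of parking_mat between -0.056 and 0.056 m and y of blue_carrier in the frame of parking_mat between -0.026 and 0.026 m and z of each of blue_carrier, yellow_carrier in the frame of parking_mat below 0.006 m and linear speed of each of blue_carrier, yellow_carrier below 0.02 m/s and angle between each of blue_carrier, yellow_carrier's own z axis and vertical below 0.1 rad and contact force between the fingers and blue_carrier below 0.1 N and x of yellow_carrier in the frame of parking_mat between -0.056 and 0.056 m and y of yellow_carrier in the frame of parking_mat between -0.026 and 0.026 m and contact force between the fingers and yellow_carrier below 0.1 N and x of red_carrier in the frame of feed_track below -0.04 m and distance of green_carrier from where it was at the start of the episode below 0.012 m) or (x of green_carrier in the frame of parking_mat between -0.056 and 0.056 m and y of green_carrier in the frame of parking_mat between -0.026 and 0.026 m and z of each of green_carrier, yellow_carrier in the frame of parking_mat below 0.006 m and linear speed of each of green_carrier, yellow_carrier below 0.02 m/s and angle between each of green_carrier, yellow_carrier's own z axis and vertical below 0.1 rad and contact force between the fingers and green_carrier below 0.1 N and x of yellow_carrier in the frame of parking_mat between -0.056 and 0.056 m and y of yellow_carrier in the frame of parking_mat between -0.026 and 0.026 m and contact force between the fingers and yellow_carrier below 0.1 N and x of red_carrier in the frame of feed_track below -0.04 m and distance of blue_carrier from where it was at the start of the episode below 0.012 m))), for 0.2 s.
2. red stands released in the reject tray while the two others are still on the mat (horizontal distance between red_carrier and reject_tray below 0.016 m and z of red_carrier in the frame of reject_tray below 0.007 m and linear speed of red_carrier below 0.02 m/s and angle between red_carrier's own z axis and vertical below 0.1 rad and contact force between the fingers and red_carrier below 0.1 N and ((x of blue_carrier in the frame of parking_mat between -0.056 and 0.056 m and y of blue_carrier in the frame of parking_mat between -0.026 and 0.026 m and z of each of blue_carrier, green_carrier in the frame of parking_mat below 0.006 m and linear speed of each of blue_carrier, green_carrier below 0.02 m/s and angle between each of blue_carrier, green_carrier's own z axis and vertical below 0.1 rad and contact force between the fingers and blue_carrier below 0.1 N and x of green_carrier in the frame of parking_mat between -0.056 and 0.056 m and y of green_carrier in the frame of parking_mat between -0.026 and 0.026 m and contact force between the fingers and green_carrier below 0.1 N) or (x of blue_carrier in the frame of parking_mat between -0.056 and 0.056 m and y of blue_carrier in the frame of parking_mat between -0.026 and 0.026 m and z of each of blue_carrier, yellow_carrier in the frame of parking_mat below 0.006 m and linear speed of each of blue_carrier, yellow_carrier below 0.02 m/s and angle between each of blue_carrier, yellow_carrier's own z axis and vertical below 0.1 rad and contact force between the fingers and blue_carrier below 0.1 N and x of yellow_carrier in the frame of parking_mat between -0.056 and 0.056 m and y of yellow_carrier in the frame of parking_mat between -0.026 and 0.026 m and contact force between the fingers and yellow_carrier below 0.1 N) or (x of green_carrier in the frame of parking_mat between -0.056 and 0.056 m and y of green_carrier in the frame of parking_mat between -0.026 and 0.026 m and z of each of green_carrier, yellow_carrier in the frame of parking_mat below 0.006 m and linear speed of each of green_carrier, yellow_carrier below 0.02 m/s and angle between each of green_carrier, yellow_carrier's own z axis and vertical below 0.1 rad and contact force between the fingers and green_carrier below 0.1 N and x of yellow_carrier in the frame of parking_mat between -0.056 and 0.056 m and y of yellow_carrier in the frame of parking_mat between -0.026 and 0.026 m and contact force between the fingers and yellow_carrier below 0.1 N))), for 0.2 s.
At the end, for the whole second after the job is handed in: The red carrier stands upright on the floor of the reject tray (within 16 mm of its centre); the blue, green and yellow carriers stand upright on the track within 12 mm of where each stood at the start; all released and at rest (horizontal distance between red_carrier and reject_tray below 0.016 m and z of red_carrier in the frame of reject_tray below 0.007 m and linear speed of each of red_carrier, blue_carrier, green_carrier, yellow_carrier below 0.02 m/s and angle between each of red_carrier, blue_carrier, green_carrier, yellow_carrier's own z axis and vertical below 0.1 rad and contact force between the fingers and red_carrier below 0.1 N and distance of each of blue_carrier, green_carrier, yellow_carrier from where it was at the start of the episode below 0.012 m and contact force between the fingers and blue_carrier below 0.1 N and contact force between the fingers and green_carrier below 0.1 N and contact force between the fingers and yellow_carrier below 0.1 N); the robot touches nothing.
It fails at once if the carrier that is not in the way is moved as well (all three out of place at once) (distance of each of blue_carrier, green_carrier, yellow_carrier from where it was at the start of the episode above 0.02 m).
It fails at once if the dial indicator or the teal tub is moved by more than 20 mm (distance of any of dial_indicator, teal_tub from where it was at the start of the episode above 0.02 m).
It also fails if it takes over 112 s, if anything falls off the work surface, if the arm or the gripper's body presses on something with over 40 N, if the wrist force passes 120 N, or if a joint passes its speed limit or range.

## Robot

A 6-joint arm with a two-finger parallel gripper is mounted at the origin on the work surface; the furniture and walls round the work are solid. World frame = base frame: x ahead of the robot, y to its left, z up, the work surface at z = 0. Lengths are in m, angles in rad, forces in N, time in s.
With the tool pointing down it reaches from about 0.35 to 0.8 m from the base axis. Payload 7.3 kg.
Tool frame: the origin (TCP) lies at the very end of the fingers, on their centre line; the grasp point (between the pads) lies 19 mm behind it; z points along the fingers, y is the line along which they close (so a half turn about z gives the same grasp; the last joint's range is limited). The gripper opens to 85 mm and grips with 20 to 120 N. Pads are 22 mm wide; open, the fingers measure 114 mm over their backs; the gripper's body (76 mm by 85 mm) begins 54 mm behind the grasp point. The pads swing forward as they close: fully open they stand 13 mm farther back than shut.
Start: joints at [0.991, 0.342, 1.524, -0, 1.275, -0.146], TCP at [0.221, 0.476, 0.231] pointing down, gripper open.
Joint ranges: [-2.53, 2.53], [-0.77, 2.02], [0.04, 2.7], [-1, 4.14], [0.28, 2.66], [-3.11, 3.11]. Speed limits (rad/s): [2.57, 2.57, 3.14, 3.14, 3.14, 3.14].

## Interface

Orientations are given as a unit quaternion [x, y, z, w].
In Python, from cell import monitor, optics, ctrl gives the robot as it stands.
- The arm moves only by the tool send_rows, never from a script. Its argument "rows" is a list of rows, each a list of 2 entries, a list of its own where there are three numbers: the shift along the world's x, y, z as a fraction of full scale, then the turn, a rotation vector about the world's x, y, z as a fraction of full scale. In form: [[[dx, dy, dz], [rx, ry, rz]], ...]. A call has 1 to 12 rows; each row is the pose to reach, as a shift and turn from the pose commanded when the call began; what a row does not reach only later rows make up. Full scale, the value 1, is 12 cm for a shift and 2 rad for a turn. A row lasts 1/10 s, in which the tool goes at most 50 mm and 8.59 degrees, less where a joint would pass 70% of its speed; a pose out of reach is approached as far as the arm can. A call with a number of a shift or a turn outside -1 to 1 is refused whole. A call with a gripper value outside its range is refused whole. "gripper" is the opening, from 0 (shut) to 1 (fully open), set as the call begins (left out, the last holds). The fingers move at their own pace and stop on an object; "newtons" is the grip in N (left out, the last holds). Time passes only in rows, so rows that repeat a pose let the fingers close. It gives the time, the measured TCP pose, the force, the opening and the grip force at its end, in the units of the state.
- monitor.sense(): the state, without advancing time (a new reading comes with each control period).
- optics.capture(name): name is "side" or "top"; returns the picture (480x640x3 uint8, red, green, blue); there is no depth.
- optics.camera_params(name): a dict with "mtx" (3x3 intrinsics, pixels), "distortion" ([k1, k2, p1, p2, k3] as OpenCV has them; the pictures are not rectified), "rvec" (rotation vector, rad) and "tvec" (3), from world to camera coordinates, as OpenCV has them. Camera axes: x right, y down, z forward; pixel columns grow to the right and rows downward; lengths in m; the calibration is good to about 2 mm. A picture is of the moment at which its call begins. camera_params takes no time and is no camera call.
- ctrl.finish_job(): hands the job in; it is judged then, once.
The state is a dict: "clock": time; "joint_pos": joint angles; "qvel": joint speeds; "joint_torque": joint torques, N m; "tcp_pos": TCP position; "eef_rot": TCP orientation; "wrist_force": force on the tool from outside, world axes, zero at the start; "wrist_torque": the same for the moment, N m; "finger_gap": finger opening in m; "finger_force": force on a finger pad.
Only numpy, scipy, OpenCV 4.12 (cv2) and the standard library are available. Lean on these libraries where they do the work, as an engineer would, in place of code of your own. Each camera call takes 0.05 s, during which the arm holds its last target. There are 200 camera calls.

## Working session

There is one attempt and no reset: what is moved stays moved. The work goes in short steps, Python scripts to look and compute and a tool call to move; the robot and the scene stay as the last step left them, time stands still between calls to the robot, and variables do not carry over. Pictures are saved under pics/ and viewed, at most 14 in all, crops included, and the job is handed in when it is done.

Besides the shell and the picture viewer there is one more tool, called as name(argument=value, ...) on one line, values as JSON. send_rows: Moves the arm, as the interface text tells. Its arguments: {"type":"object","properties":{"rows":{"type":"array","items":{"type":"array"}},"gripper":{"type":"number"},"newtons":{"type":"number"}},"required":["rows"]}

```bash
mkdir -p pics; ls
cat > h.py <<'E'
import numpy as np, cv2
from cell import monitor, optics, ctrl
def snap(n,f):
    im=optics.capture(n); cv2.imwrite(f'pics/{f}.png',im[:,:,::-1]); return im
def ray(n,uv):
    p=optics.camera_params(n); K=np.array(p['mtx'],float);D=np.array(p['distortion'],float)
    R=cv2.Rodrigues(np.array(p['rvec'],float))[0];t=np.array(p['tvec'],float).ravel()
    x=cv2.undistortPoints(np.array(uv,float).reshape(-1,1,2),K,D).reshape(-1,2)
    d=np.c_[x,np.ones(len(x))]@R; return -R.T@t,d
def onz(n,uv,z):
    c,d=ray(n,uv); return c+d*((z-c[2])/d[:,2])[:,None]
def proj(n,P):
    p=optics.camera_params(n)
    return cv2.projectPoints(np.array(P,float).reshape(-1,1,3),np.array(p['rvec'],float),np.array(p['tvec'],float),np.array(p['mtx'],float),np.array(p['distortion'],float))[0].reshape(-1,2)
E
python3 - <<'E'
from h import *
for n in('top','side'):
    snap(n,n+'0'); c,_=ray(n,[[320,240]]); print(n,c)
s=monitor.sense(); print(s['clock'],s['tcp_pos'],s['eef_rot'],s['finger_gap'])
E
```

```text
pics
top [0.22670933 0.10168995 1.23940331]
side [ 0.04126731 -0.40882126  1.23642088]
0.1 [0.22045538 0.47607863 0.23069683] [ 2.15225908e-01  9.76564050e-01 -6.39312141e-04 -2.37333891e-04] 0.08504220023933674
```

View pics/top0.png

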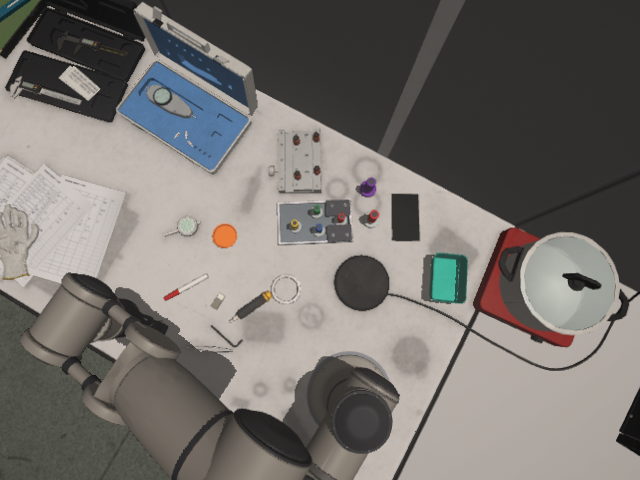

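View pics/side0.png

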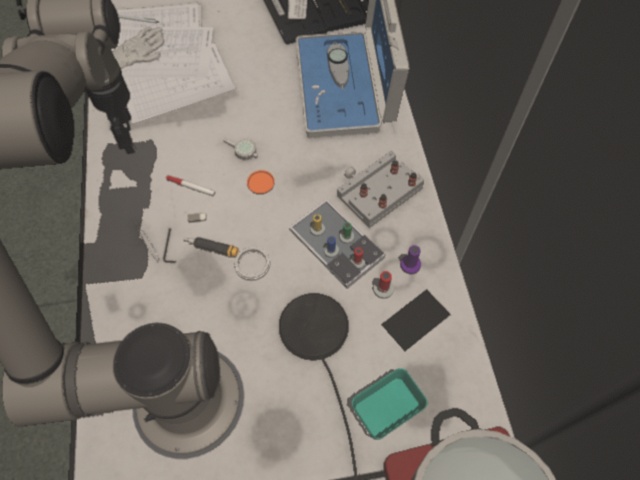

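The pictures show the feed track at top (314,222), with yellow (294,226), green (316,210), blue (318,229) and red (341,218). The mat is at (405,217), the tray at (225,236), the dial at (187,226) and the tub at (445,278).

Red-carrier candidates at top: red in the track (341,218), a larger red carrier loose on the desk (372,218), purple (368,187), and the dark-red pieces on the other fixture (about 306,155). By the description, the smaller one under the lips at (341,218) is meant. I'll check that in one crop.

```bash
cat > meas.py <<'E'
from h import *
RNG={'red':[((0,110,60),(6,255,255)),((172,110,60),(180,255,255))],'yellow':[((18,110,60),(32,255,255))],'green':[((50,90,30),(80,255,255))],'blue':[((104,110,40),(125,255,255))],'orange':[((6,180,120),(17,255,255))]}
def mask(im,c):
    h=cv2.cvtColor(im,cv2.COLOR_RGB2HSV)
    return sum(cv2.inRange(h,*r) for r in RNG[c])
def blobs(im,c,roi,amin=25):
    x0,y0,x1,y1=roi; m=mask(im,c); z=np.zeros_like(m); z[y0:y1,x0:x1]=m[y0:y1,x0:x1]
    n,l,st,ce=cv2.connectedComponentsWithStats(z)
    return [(ce[i],st[i,4],l==i) for i in range(1,n) if st[i,4]>=amin]
ROI={'top':(200,170,430,260),'side':(240,150,470,360)}
E
python3 - <<'E'
from meas import *
T=cv2.imread('pics/top0.png')[:,:,::-1].copy();S=cv2.imread('pics/side0.png')[:,:,::-1].copy()
for c in RNG:
    for n,im in(('top',T),('side',S)):
        for ce,a,_ in blobs(im,c,ROI[n]): print(c,n,ce.round(1),a,onz(n,[ce],.04)[0].round(4))
# black mat
for n,im,r in(('top',T,(385,180,425,250)),('side',S,(370,280,460,360))):
    x0,y0,x1,y1=r; g=(im[y0:y1,x0:x1].max(2)<60).astype(np.uint8)
    cs=max(cv2.findContours(g,0,2)[0],key=cv2.contourArea); b=cv2.minAreaRect(cs); bx=cv2.boxPoints(b)+[x0,y0]
    w=onz(n,bx,.003); print('mat',n,w[:,:2].round(4).tolist(),w.mean(0).round(4))
a=cv2.resize(T[170:262,215:430],None,fx=3.6,fy=3.6,interpolation=cv2.INTER_CUBIC)
b=cv2.resize(S[190:310,280:440],None,fx=2.2,fy=2.2,interpolation=cv2.INTER_CUBIC)
b=cv2.copyMakeBorder(b,0,0,0,a.shape[1]-b.shape[1],0)
cv2.imwrite('pics/crop0.png',np.vstack([a,b])[:,:,::-1]); print(np.vstack([a,b]).shape)
print(proj('top',[[0,0,0],[.1,0,0],[0,.1,0]]).round())
E
```

```text
red top [372.6 216.2] 71 [ 0.4873 -0.077   0.04  ]
red top [340.8 217.1] 42 [0.4859 0.0128 0.04  ]
red side [358.  254.8] 78 [0.4843 0.0126 0.04  ]
red side [384.8 281. ] 119 [ 0.487  -0.0762  0.04  ]
yellow top [294.3 224.1] 38 [0.4679 0.1435 0.04  ]
yellow side [317.1 222.4] 59 [0.4663 0.1407 0.04  ]
orange top [224.3 235.5] 406 [0.4385 0.3382 0.04  ]
mat top [[0.5609, -0.1421], [0.5599, -0.2188], [0.4232, -0.2109], [0.4244, -0.1356]] [ 0.4921 -0.1768  0.003 ]
mat side [[0.5261, -0.2067], [0.5554, -0.2045], [0.5554, -0.217], [0.5263, -0.2191]] [ 0.5408 -0.2118  0.003 ]
(595, 774, 3)
[[349. 395.]
 [348. 357.]
 [313. 396.]]
```

View pics/crop0.png

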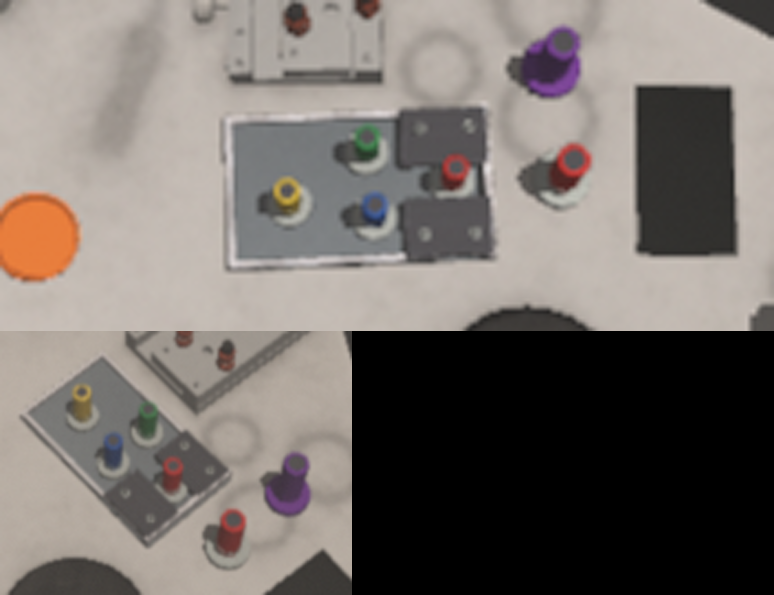

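The crop confirms the choice: the small red post (crop 455,175) stands in the slot between the dark lips. The larger red at crop (570,165) and the purple at (555,60) stand on the desk and stay untouched. Green (367,140) and blue (374,208) are the blockers, and yellow (288,195) stays.

Run:
```python
from meas import *
RNG['green']=[((45,60,20),(88,255,255))];RNG['blue']=[((100,70,20),(128,255,255))]
T=cv2.imread('pics/top0.png')[:,:,::-1].copy();S=cv2.imread('pics/side0.png')[:,:,::-1].copy()
R={'top':(280,195,360,245),'side':(295,200,380,275)}
for c in('red','green','blue','yellow'):
    A=np.zeros((3,3));b=np.zeros(3);o=[]
    for n,im in(('top',T),('side',S)):
        B=max(blobs(im,c,R[n],8),key=lambda q:q[1]); o+=[B[0].round(1).tolist(),int(B[1])]
        C,d=ray(n,[B[0]]);d=d[0]/np.linalg.norm(d[0]);P=np.eye(3)-np.outer(d,d);A+=P;b+=P@C
    print(c,np.linalg.solve(A,b).round(4),o)
B=max(blobs(T,'orange',ROI['top']),key=lambda q:q[1]);print('tray',onz('top',[B[0]],.008))
B=max(blobs(S,'orange',ROI['side']),key=lambda q:q[1]);print('tray',onz('side',[B[0]],.008))
q=np.array([[225,118],[230,268],[485,105],[492,258]])/3.6+[215,170]
w=onz('top',q,.016);print('track',w.round(4).tolist(),w.mean(0)); 
for i,j in((0,2),(1,3)): v=w[i]-w[j];print(np.degrees(np.arctan2(v[1],v[0])),np.linalg.norm(v))
q=np.array([[22,413],[100,358],[148,542],[230,474]])-[0,331]; q=q/2.2+[280,190]
w=onz('side',q,.016);print('track side',w.round(4).tolist(),w.mean(0))
for i,j in((0,2),(1,3)): v=w[i]-w[j];print(np.degrees(np.arctan2(v[1],v[0])),np.linalg.norm(v))
```

```text
red [0.4855 0.0129 0.0385] [[340.8, 217.1], 42, [358.0, 254.8], 78]
green [0.5102 0.0805 0.0347] [[316.6, 209.2], 40, [347.1, 230.2], 50]
blue [0.4579 0.0761 0.036 ] [[318.5, 227.4], 39, [331.5, 243.6], 58]
yellow [0.469  0.1438 0.0331] [[294.3, 224.1], 38, [317.1, 222.4], 59]
tray [[0.44418131 0.34449716 0.008     ]]Traceback (most recent call last):
  File "<stdin>", line 12, in <module>
ValueError: max() iterable argument is empty
```

send_rows(rows=[[[0.27,-0.33,0],[0,0,0.06]],[[0.53,-0.66,0],[0,0,0.12]],[[0.8,-1,0],[0,0,0.18]],[[0.8,-1,0],[0,0,0.244]],[[0.8,-1,0],[0,0,0.244]],[[0.8,-1,0],[0,0,0.244]]], gripper=0.6, newtons=30)

```text
clock: 0.7
tcp_pos: [0.3164, 0.3566, 0.2312]
eef_rot: [-0.025, 1.0, 0.0, -0.0]
wrist_force: [-0.9, -0.1, 0.2]
finger_gap: 0.0512
finger_force: 0.0
```

send_rows(rows=[[[0.27,-0.33,0],[0,0,0]],[[0.53,-0.66,0],[0,0,0]],[[0.8,-1,0],[0,0,0]],[[0.8,-1,0],[0,0,0]],[[0.8,-1,0],[0,0,0]]])

```text
clock: 1.2
tcp_pos: [0.4127, 0.2366, 0.231]
eef_rot: [-0.025, 1.0, 0.0, -0.0]
wrist_force: [0.0, 0.4, -0.3]
finger_gap: 0.0515
finger_force: 0.0
```

send_rows(rows=[[[0.27,-0.33,-0.1],[0,0,0]],[[0.53,-0.66,-0.3],[0,0,0]],[[0.83,-1,-0.5],[0,0,0]],[[0.83,-1,-0.5],[0,0,0]],[[0.83,-1,-0.5],[0,0,0]],[[0.83,-1,-0.5],[0,0,0]]])

```text
clock: 1.8
tcp_pos: [0.5114, 0.1183, 0.1714]
eef_rot: [-0.028, 1.0, 0.0, -0.0]
wrist_force: [-0.8, 0.5, 0.2]
finger_gap: 0.0512
finger_force: 0.0
```

send_rows(rows=[[[0,-0.3,-0.3],[0,0,0]],[[0,-0.3,-0.6],[0,0,0]],[[0,-0.3,-0.6],[0,0,0]],[[0,-0.3,-0.6],[0,0,0]],[[0,-0.3,-0.6],[0,0,0]]])

```text
clock: 2.3
tcp_pos: [0.5133, 0.0818, 0.1016]
eef_rot: [-0.028, 1.0, 0.0, 0.002]
wrist_force: [0.1, 0.8, 0.7]
finger_gap: 0.0518
finger_force: 0.0
```

Run:
```python
from meas import *
a=snap('top','t1');b=snap('side','s1')
a=cv2.resize(a[180:250,260:400],(700,350));b=cv2.resize(b[190:290,290:430],(350,250))
b=cv2.copyMakeBorder(b,0,0,0,350,0);cv2.imwrite('pics/c1.png',np.vstack([a,b])[:,:,::-1])
```

```text
(no output)
```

View pics/c1.png

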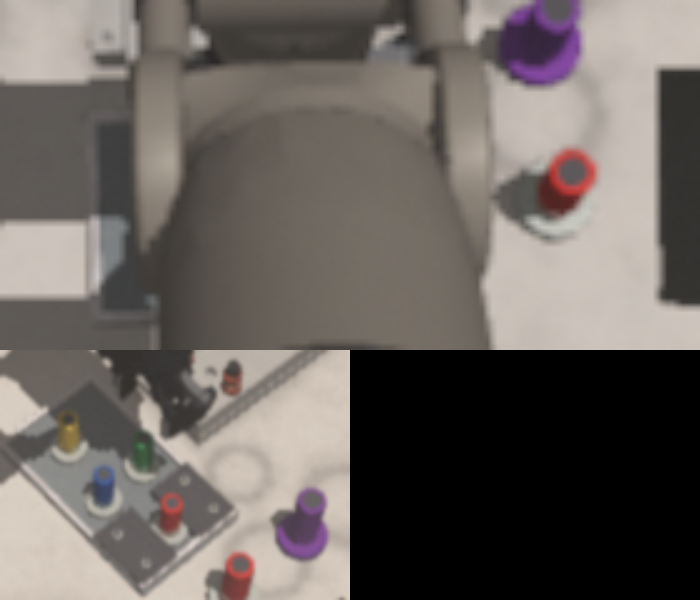

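The top view is hidden by the arm. The side view shows the finger at crop (190,405) and green at (143,455). I'll check the geometry numerically.

Run:
```python
from meas import *
P=[[.5133,.0818,.1016],[.5133,.0818-.033,.1046],[.5133,.0818+.033,.1046],[.51,.0805,.064]]
print(((proj('side',P)-[290,190])*2.5+[0,350]).round())
```

```text
[[147. 412.]
 [171. 434.]
 [124. 386.]
 [144. 435.]]
```

The fingertip appears at about (170,432) against the predicted (171,434), so the calibration holds. Now lowering onto green.

send_rows(rows=[[[0,0,-0.2],[0,0,0]],[[0,0,-0.4],[0,0,0]],[[0,0,-0.58],[0,0,0]],[[0,0,-0.58],[0,0,0]],[[0,0,-0.58],[0,0,0]]])

```text
clock: 2.9
tcp_pos: [0.5129, 0.0806, 0.0307]
eef_rot: [-0.027, 1.0, 0.0, 0.001]
wrist_force: [-0.4, -0.2, -0.3]
finger_gap: 0.051
finger_force: 0.0
```

send_rows(rows=[[[0,0,0],[0,0,0]],[[0,0,0],[0,0,0]],[[0,0,0],[0,0,0]],[[0,0,0],[0,0,0]],[[0,0,0],[0,0,0]],[[0,0,0],[0,0,0]],[[0,0,0],[0,0,0]]], gripper=0.1, newtons=30)

```text
clock: 3.6
tcp_pos: [0.5131, 0.0805, 0.031]
eef_rot: [-0.027, 1.0, 0.0, 0.001]
wrist_force: [-0.3, 0.4, 6.5]
finger_gap: 0.0187
finger_force: 29.2
```

send_rows(rows=[[[0,0,0.1],[0,0,0]],[[0,0,0.3],[0,0,0]],[[0,0,0.6],[0,0,0]],[[0,0,0.85],[0,0,0]],[[0,0,0.85],[0,0,0]],[[0,0,0.85],[0,0,0]]])

```text
clock: 4.2
tcp_pos: [0.5123, 0.0804, 0.1326]
eef_rot: [-0.027, 1.0, 0.0, 0.001]
wrist_force: [0.4, 0.8, -2.2]
finger_gap: 0.0193
finger_force: 29.6
```

Run:
```python
from meas import *
b=snap('side','s2')
cv2.imwrite('pics/c2.png',cv2.resize(b[170:330,280:470],None,fx=3,fy=3)[:,:,::-1])
```

```text
(no output)
```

View pics/c2.png

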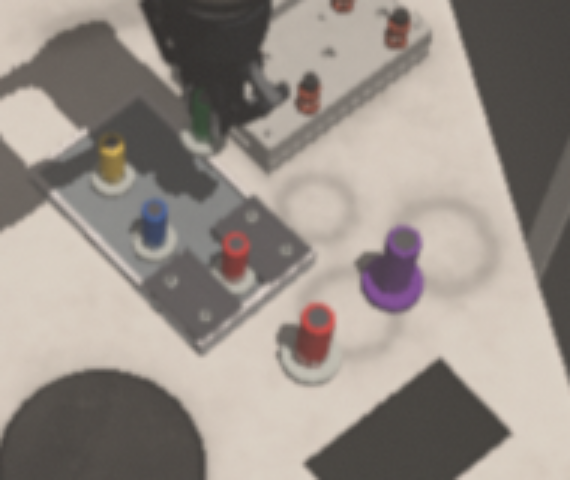

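Green is lifted upright with its foot at crop (203,138); blue, yellow and red are undisturbed. Now carrying it to the mat.

send_rows(rows=[[[0,-0.1,0],[0,0,0]],[[0.05,-0.35,0],[0,0,0]],[[0.1,-0.7,0],[0,0,0]],[[0.13,-1,0],[0,0,0]]])

```text
clock: 4.65
tcp_pos: [0.5273, -0.0417, 0.1305]
eef_rot: [-0.027, 1.0, 0.0, -0.001]
wrist_force: [0.1, -0.6, 0.0]
finger_gap: 0.0194
finger_force: 29.5
```

send_rows(rows=[[[0,-0.35,0],[0,0,0]],[[0,-0.7,0],[0,0,0]],[[0,-1,0],[0,0,0]],[[0,-1.0,0],[0,0,0]],[[0,-1.0,0],[0,0,0]]])

```text
clock: 5.15
tcp_pos: [0.5268, -0.1605, 0.1304]
eef_rot: [-0.026, 1.0, 0.001, -0.001]
wrist_force: [-0.0, 0.2, -0.5]
finger_gap: 0.0194
finger_force: 29.6
```

send_rows(rows=[[[0,-0.16,0],[0,0,0]],[[0,-0.16,-0.3],[0,0,0]],[[0,-0.16,-0.55],[0,0,0]],[[0,-0.16,-0.7],[0,0,0]],[[0,-0.16,-0.8],[0,0,0]],[[0,-0.16,-0.84],[0,0,0]],[[0,-0.16,-0.84],[0,0,0]],[[0,-0.16,-0.84],[0,0,0]]])

```text
clock: 5.95
tcp_pos: [0.5285, -0.1788, 0.0318]
eef_rot: [-0.027, 1.0, -0.0, 0.001]
wrist_force: [0.2, -0.0, -1.3]
finger_gap: 0.019
finger_force: 29.7
```

send_rows(rows=[[[0,0,-0.015],[0,0,0]],[[0,0,-0.03],[0,0,0]],[[0,0,-0.03],[0,0,0]],[[0,0,-0.03],[0,0,0]]])

```text
clock: 6.35
tcp_pos: [0.5283, -0.179, 0.028]
eef_rot: [-0.027, 1.0, -0.0, 0.001]
wrist_force: [-0.2, 0.1, 5.2]
finger_gap: 0.0191
finger_force: 30.0
```

send_rows(rows=[[[0,0,0],[0,0,0]],[[0,0,0],[0,0,0]],[[0,0,0],[0,0,0]],[[0,0,0],[0,0,0]],[[0,0,0.15],[0,0,0]],[[0,0,0.4],[0,0,0]],[[0,0,0.7],[0,0,0]],[[0,0,0.85],[0,0,0]],[[0,0,0.85],[0,0,0]]], gripper=0.6)

```text
clock: 7.25
tcp_pos: [0.5294, -0.1796, 0.1322]
eef_rot: [-0.027, 1.0, -0.001, 0.003]
wrist_force: [1.2, -0.0, 0.1]
finger_gap: 0.0508
finger_force: 0.0
```

send_rows(rows=[[[-0.15,0.35,0],[0,0,0]],[[-0.3,0.7,0],[0,0,0]],[[-0.575,1,0],[0,0,0]],[[-0.575,1,0],[0,0,0]]])

```text
clock: 7.65
tcp_pos: [0.4531, -0.0545, 0.1274]
eef_rot: [-0.029, 1.0, 0.002, -0.004]
wrist_force: [0.4, -0.5, 1.3]
finger_gap: 0.0516
finger_force: 0.0
```

send_rows(rows=[[[0,0.35,0],[0,0,0]],[[0,0.7,0],[0,0,0]],[[0,1,0],[0,0,0]],[[0,1.0,0],[0,0,0]],[[0,1.0,0],[0,0,0]]])

```text
clock: 8.15
tcp_pos: [0.4587, 0.0615, 0.1286]
eef_rot: [-0.028, 1.0, -0.0, -0.001]
wrist_force: [0.5, -0.9, 0.8]
finger_gap: 0.0511
finger_force: 0.0
```

Run:
```python
from meas import *
b=snap('side','s3');a=snap('top','t3')
a=cv2.resize(a[170:262,260:430],None,fx=3,fy=3);b=cv2.resize(b[170:350,280:470],None,fx=1.7,fy=1.7)
b=cv2.copyMakeBorder(b,0,0,0,a.shape[1]-b.shape[1],0);cv2.imwrite('pics/c3.png',np.vstack([a,b])[:,:,::-1])
```

```text
(no output)
```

View pics/c3.png

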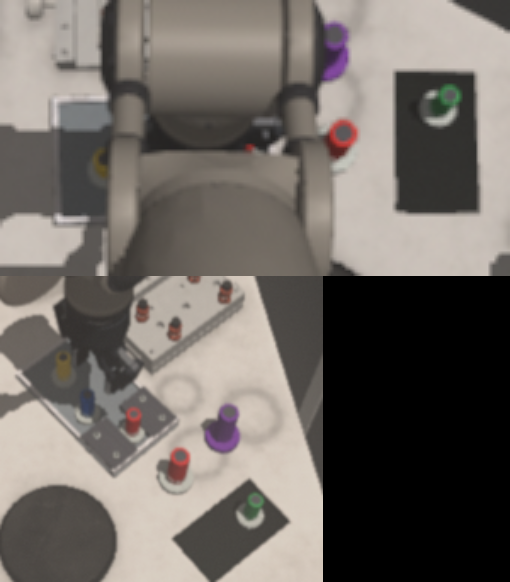

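Green stands upright on the far half of the mat (top crop 443,103) with its foot fully on it. Next is blue.

send_rows(rows=[[[0.01,0.125,0],[0,0,0]],[[0.01,0.125,-0.1],[0,0,0]],[[0.01,0.125,-0.3],[0,0,0]],[[0.01,0.125,-0.5],[0,0,0]],[[0.01,0.125,-0.7],[0,0,0]],[[0.01,0.125,-0.81],[0,0,0]],[[0.01,0.125,-0.81],[0,0,0]],[[0.01,0.125,-0.81],[0,0,0]]])

```text
clock: 9.05
tcp_pos: [0.4603, 0.0753, 0.0322]
eef_rot: [-0.026, 1.0, 0.0, -0.0]
wrist_force: [-0.3, -0.9, 0.5]
finger_gap: 0.0516
finger_force: 0.0
```

send_rows(rows=[[[0,0,0],[0,0,0]],[[0,0,0],[0,0,0]],[[0,0,0],[0,0,0]],[[0,0,0],[0,0,0]],[[0,0,0],[0,0,0]],[[0,0,0],[0,0,0]],[[0,0,0],[0,0,0]]], gripper=0.1)

```text
clock: 9.75
tcp_pos: [0.4607, 0.076, 0.0329]
eef_rot: [-0.027, 1.0, -0.0, 0.001]
wrist_force: [-0.4, -2.0, 6.9]
finger_gap: 0.0196
finger_force: 29.5
```

send_rows(rows=[[[0,0,0.1],[0,0,0]],[[0,0,0.3],[0,0,0]],[[0,0,0.6],[0,0,0]],[[0,0,0.85],[0,0,0]],[[0,0,0.85],[0,0,0]],[[0,0,0.85],[0,0,0]]])

```text
clock: 10.35
tcp_pos: [0.46, 0.0763, 0.1343]
eef_rot: [-0.027, 1.0, 0.0, 0.001]
wrist_force: [0.3, 0.3, -2.1]
finger_gap: 0.0189
finger_force: 29.4
```

send_rows(rows=[[[0,-0.1,0],[0,0,0]],[[0,-0.35,0],[0,0,0]],[[0,-0.7,0],[0,0,0]],[[0,-1,0],[0,0,0]]])

```text
clock: 10.75
tcp_pos: [0.459, -0.0456, 0.1327]
eef_rot: [-0.027, 1.0, 0.0, -0.001]
wrist_force: [1.3, -0.7, -0.2]
finger_gap: 0.0194
finger_force: 29.5
```

send_rows(rows=[[[0,-0.35,0],[0,0,0]],[[0,-0.7,0],[0,0,0]],[[0,-1,0],[0,0,0]],[[0,-1.0,0],[0,0,0]],[[0,-1.0,0],[0,0,0]]])

```text
clock: 11.25
tcp_pos: [0.4589, -0.1644, 0.1327]
eef_rot: [-0.026, 1.0, 0.001, -0.001]
wrist_force: [-0.2, 0.1, -0.8]
finger_gap: 0.0194
finger_force: 29.6
```

send_rows(rows=[[[0,-0.1,0],[0,0,0]],[[0,-0.1,-0.3],[0,0,0]],[[0,-0.1,-0.55],[0,0,0]],[[0,-0.1,-0.7],[0,0,0]],[[0,-0.1,-0.8],[0,0,0]],[[0,-0.1,-0.84],[0,0,0]],[[0,-0.1,-0.86],[0,0,0]],[[0,-0.1,-0.87],[0,0,0]],[[0,-0.1,-0.87],[0,0,0]]])

```text
clock: 12.15
tcp_pos: [0.4605, -0.176, 0.0304]
eef_rot: [-0.027, 1.0, -0.0, 0.001]
wrist_force: [-0.2, -0.4, -0.5]
finger_gap: 0.0193
finger_force: 29.6
```

send_rows(rows=[[[0,0,-0.01],[0,0,0]],[[0,0,-0.015],[0,0,0]],[[0,0,-0.015],[0,0,0]]])

```text
clock: 12.45
tcp_pos: [0.4607, -0.1762, 0.0299]
eef_rot: [-0.027, 1.0, -0.001, 0.001]
wrist_force: [-4.2, 1.6, 14.2]
finger_gap: 0.019
finger_force: 31.2
```

send_rows(rows=[[[0,0,0],[0,0,0]],[[0,0,0],[0,0,0]],[[0,0,0],[0,0,0]],[[0,0,0],[0,0,0]],[[0,0,0.15],[0,0,0]],[[0,0,0.4],[0,0,0]],[[0,0,0.7],[0,0,0]],[[0,0,0.85],[0,0,0]],[[0,0,0.85],[0,0,0]],[[0,0,0.85],[0,0,0]]], gripper=0.6)

```text
clock: 13.45
tcp_pos: [0.4598, -0.1757, 0.1296]
eef_rot: [-0.027, 1.0, 0.0, -0.0]
wrist_force: [-0.7, -0.3, 0.1]
finger_gap: 0.0512
finger_force: 0.0
```

Run:
```python
from meas import *
a=snap('top','t4');b=snap('side','s4')
for n,im,r in(('top',a,(280,195,360,245)),('side',b,(295,200,370,275))):
  for c in('red','yellow'):
    for q in blobs(im,c,r,10): print(n,c,q[0],q[1])
a=cv2.resize(a[170:262,260:430],None,fx=3,fy=3);b=cv2.resize(b[170:350,280:470],None,fx=1.7,fy=1.7)
b=cv2.copyMakeBorder(b,0,0,0,a.shape[1]-b.shape[1],0);cv2.imwrite('pics/c4.png',np.vstack([a,b])[:,:,::-1])
```

```text
top red [340.65116279 217.3255814 ] 43
top yellow [294.35135135 224.10810811] 37
```

View pics/c4.png

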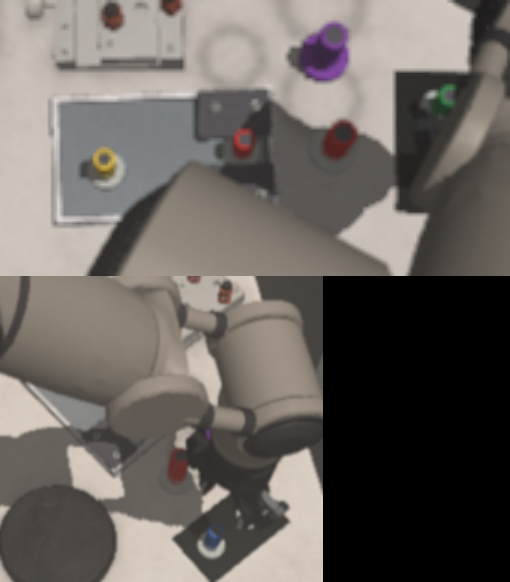

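Both are on the mat: blue at side crop (211,540), green at top crop (443,100). Red and yellow are unmoved. Now red.

send_rows(rows=[[[0.1,0.35,0],[0,0,0]],[[0.225,0.7,0],[0,0,0]],[[0.225,1,0],[0,0,0]],[[0.225,1,0],[0,0,0]],[[0.225,1,0],[0,0,0]]])

```text
clock: 14.05
tcp_pos: [0.4865, -0.0552, 0.1289]
eef_rot: [-0.028, 1.0, 0.0, -0.001]
wrist_force: [0.2, 0.4, 0.1]
finger_gap: 0.0511
finger_force: 0.0
```

send_rows(rows=[[[0,0.3,0],[0,0,0]],[[0,0.575,0],[0,0,0]],[[0,0.575,0],[0,0,0]],[[0,0.575,-0.1],[0,0,0]],[[0,0.575,-0.3],[0,0,0]],[[0,0.575,-0.5],[0,0,0]],[[0,0.575,-0.7],[0,0,0]],[[0,0.575,-0.81],[0,0,0]],[[0,0.575,-0.81],[0,0,0]],[[0,0.575,-0.81],[0,0,0]]])

```text
clock: 15.05
tcp_pos: [0.4872, 0.012, 0.0326]
eef_rot: [-0.026, 1.0, -0.0, -0.0]
wrist_force: [-0.1, -0.1, 0.3]
finger_gap: 0.0513
finger_force: 0.0
```

Run:
```python
from meas import *
b=snap('side','s5');print(proj('side',[[.487,.013,.064]]))
cv2.imwrite('pics/c5.png',cv2.resize(b[200:300,290:430],None,fx=4,fy=4)[:,:,::-1])
```

```text
[[359.29311239 249.26574247]]
```

View pics/c5.png

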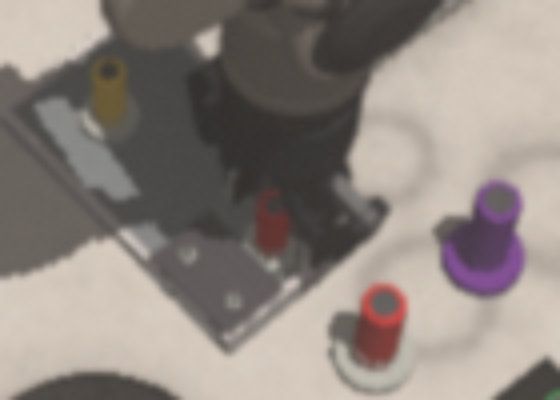

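Red (crop 272,225) sits between the fingers. Closing and drawing it back.

send_rows(rows=[[[0,0,0],[0,0,0]],[[0,0,0],[0,0,0]],[[0,0,0],[0,0,0]],[[0,0,0],[0,0,0]],[[0,0,0],[0,0,0]],[[0,0,0],[0,0,0]],[[0,0,0],[0,0,0]]], gripper=0.1)

```text
clock: 15.8
tcp_pos: [0.4876, 0.013, 0.0335]
eef_rot: [-0.027, 1.0, -0.0, 0.001]
wrist_force: [-1.6, -1.1, 6.2]
finger_gap: 0.0196
finger_force: 29.3
```

send_rows(rows=[[[0,0.03,0.003],[0,0,0]],[[0,0.06,0.006],[0,0,0]],[[-0.005,0.09,0.006],[0,0,0]],[[-0.005,0.12,0.006],[0,0,0]],[[-0.005,0.12,0.006],[0,0,0]]])

```text
clock: 16.3
tcp_pos: [0.4865, 0.0283, 0.0335]
eef_rot: [-0.027, 1.0, 0.0, 0.0]
wrist_force: [-0.1, 1.4, 4.1]
finger_gap: 0.0188
finger_force: 29.5
```

send_rows(rows=[[[-0.003,0.06,0],[0,0,0]],[[-0.006,0.12,0],[0,0,0]],[[-0.01,0.18,0],[0,0,0]],[[-0.013,0.24,0],[0,0,0]],[[-0.016,0.3,0],[0,0,0]],[[-0.02,0.36,0],[0,0,0]],[[-0.022,0.42,0],[0,0,0]],[[-0.025,0.475,0],[0,0,0]],[[-0.025,0.475,0],[0,0,0]]])

```text
clock: 17.2
tcp_pos: [0.4834, 0.0858, 0.0335]
eef_rot: [-0.027, 1.0, 0.0, 0.0]
wrist_force: [0.0, 2.0, 5.2]
finger_gap: 0.0188
finger_force: 29.7
```

send_rows(rows=[[[0,0,0.05],[0,0,0]],[[0,0,0.1],[0,0,0]],[[0,0,0.3],[0,0,0]],[[0,0,0.6],[0,0,0]],[[0,0,0.85],[0,0,0]],[[0,0,0.85],[0,0,0]],[[0,0,0.85],[0,0,0]]])

```text
clock: 17.9
tcp_pos: [0.4834, 0.0845, 0.1358]
eef_rot: [-0.027, 1.0, 0.0, 0.0]
wrist_force: [-0.2, 0.2, -0.5]
finger_gap: 0.0192
finger_force: 29.4
```

send_rows(rows=[[[-0.05,0.1,0],[0,0,0]],[[-0.1,0.35,0],[0,0,0]],[[-0.2,0.7,0],[0,0,0]],[[-0.32,1,0],[0,0,0]]])

```text
clock: 18.3
tcp_pos: [0.4434, 0.2062, 0.1339]
eef_rot: [-0.027, 1.0, -0.0, -0.002]
wrist_force: [0.5, 0.0, -1.3]
finger_gap: 0.0193
finger_force: 29.4
```

send_rows(rows=[[[0,0.35,0],[0,0,0]],[[0,0.7,0],[0,0,0]],[[0,1,0],[0,0,0]],[[0,1.0,0],[0,0,0]],[[0,1.0,0],[0,0,0]]])

```text
clock: 18.8
tcp_pos: [0.4433, 0.325, 0.1338]
eef_rot: [-0.028, 1.0, -0.001, -0.002]
wrist_force: [-0.5, -0.3, -1.0]
finger_gap: 0.019
finger_force: 29.5
```

send_rows(rows=[[[0,0.16,0],[0,0,0]],[[0,0.16,-0.3],[0,0,0]],[[0,0.16,-0.5],[0,0,0]],[[0,0.16,-0.6],[0,0,0]],[[0,0.16,-0.6],[0,0,0]],[[0,0.16,-0.6],[0,0,0]]])

```text
clock: 19.4
tcp_pos: [0.4455, 0.3434, 0.064]
eef_rot: [-0.027, 1.0, 0.0, 0.0]
wrist_force: [0.0, -0.3, -0.1]
finger_gap: 0.0192
finger_force: 29.6
```

Run:
```python
from meas import *
b=snap('side','s6');a=snap('top','t6')
S=cv2.imread('pics/side0.png')[:,:,::-1]
h=cv2.cvtColor(S,cv2.COLOR_RGB2HSV);m=cv2.inRange(h,(4,150,100),(18,255,255));m[:150]=0;m[220:]=0;m[:,:230]=0;m[:,290:]=0
M=cv2.moments(m,True);print('tray side',M['m00'],onz('side',[[M['m10']/M['m00'],M['m01']/M['m00']]],.008))
a=cv2.resize(a[190:270,160:300],None,fx=3,fy=3);b=cv2.resize(b[100:230,200:340],None,fx=3,fy=3)
cv2.imwrite('pics/c6.png',np.vstack([a[:,:420],b])[:,:,::-1][:600])
```

```text
tray side 420.0 [[0.44135646 0.34130264 0.008     ]]
```

View pics/c6.png

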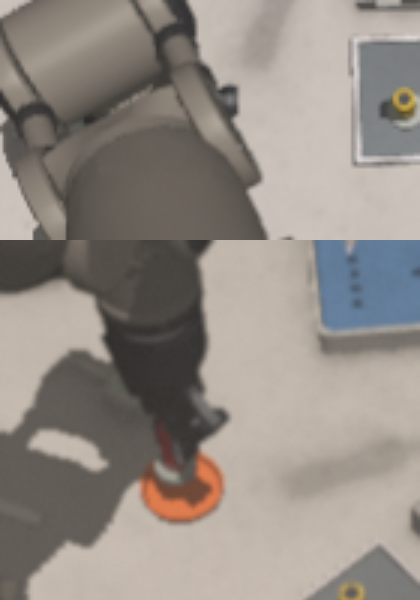

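Red hangs over the tray (side crop 175,475). The tray's two-view mean is (0.443,0.343), so I'll shift about 1.5 mm while lowering.

send_rows(rows=[[[-0.012,0,-0.1],[0,0,0]],[[-0.012,0,-0.2],[0,0,0]],[[-0.012,0,-0.25],[0,0,0]],[[-0.012,0,-0.27],[0,0,0]],[[-0.012,0,-0.28],[0,0,0]],[[-0.012,0,-0.285],[0,0,0]],[[-0.012,0,-0.285],[0,0,0]]])

```text
clock: 20.2
tcp_pos: [0.4429, 0.3434, 0.0305]
eef_rot: [-0.027, 1.0, -0.0, -0.001]
wrist_force: [-6.7, -4.1, 15.6]
finger_gap: 0.0189
finger_force: 31.2
```

send_rows(rows=[[[0,0,0.01],[0,0,0]],[[0,0,0.01],[0,0,0]],[[0,0,0.01],[0,0,0]]])

```text
clock: 20.5
tcp_pos: [0.4438, 0.3439, 0.0305]
eef_rot: [-0.027, 1.0, 0.0, 0.0]
wrist_force: [-0.1, -0.0, 3.7]
finger_gap: 0.019
finger_force: 30.1
```

send_rows(rows=[[[0,0,0],[0,0,0]],[[0,0,0],[0,0,0]],[[0,0,0],[0,0,0]],[[0,0,0],[0,0,0]],[[0,0,0.15],[0,0,0]],[[0,0,0.4],[0,0,0]],[[0,0,0.7],[0,0,0]],[[0,0,0.85],[0,0,0]],[[0,0,0.85],[0,0,0]],[[0,0,0.85],[0,0,0]]], gripper=0.6)

```text
clock: 21.5
tcp_pos: [0.4434, 0.3437, 0.1321]
eef_rot: [-0.027, 1.0, -0.0, -0.0]
wrist_force: [-0.4, -1.0, 0.0]
finger_gap: 0.0513
finger_force: 0.0
```

send_rows(rows=[[[0,-0.35,0],[0,0,0]],[[0.05,-0.7,0],[0,0,0]],[[0.05,-1,0],[0,0,0]],[[0.05,-1,0],[0,0,0]]])

```text
clock: 21.9
tcp_pos: [0.4485, 0.2201, 0.1307]
eef_rot: [-0.025, 1.0, -0.001, -0.002]
wrist_force: [-0.8, -0.1, -0.1]
finger_gap: 0.051
finger_force: 0.0
```

send_rows(rows=[[[0,-0.35,0],[0,0,0]],[[0.05,-0.7,0],[0,0,0]],[[0.08,-1,0],[0,0,0]],[[0.08,-1,0],[0,0,0]]])

```text
clock: 22.3
tcp_pos: [0.4591, 0.1008, 0.1312]
eef_rot: [-0.025, 1.0, -0.0, -0.001]
wrist_force: [0.0, 1.1, 0.8]
finger_gap: 0.0512
finger_force: 0.0
```

Run:
```python
from meas import *
b=snap('side','s7');a=snap('top','t7')
for n,im,r in(('top',a,(195,195,260,260)),('side',b,(240,140,290,220))):
    for q in blobs(im,'red',r,8): print(n,q[0],q[1],onz(n,[q[0]],.04))
a=cv2.resize(a[180:260,180:430],None,fx=2.4,fy=2.4);b=cv2.resize(b[140:350,230:470],None,fx=1.9,fy=1.9)
b=cv2.copyMakeBorder(b,0,0,0,a.shape[1]-b.shape[1],0);cv2.imwrite('pics/c7.png',np.vstack([a,b])[:,:,::-1])
```

```text
top [221.95555556 234.88888889] 45 [[0.44045768 0.34486309 0.04      ]]
side [257.96202532 175.78481013] 79 [[0.43774902 0.34027173 0.04      ]]
```

View pics/c7.png

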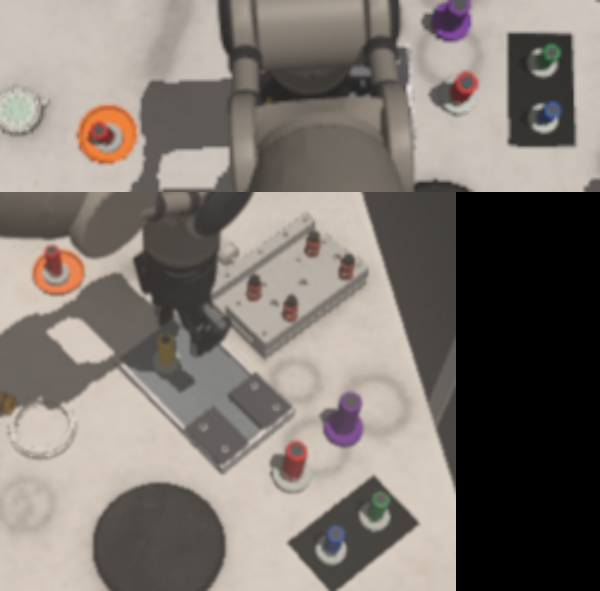

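Red stands upright in the tray (top crop 103,133), about 3 mm off centre. Blue (545,118) and green (545,60) are on the mat, and yellow is in place. Now I'll fetch blue back.

send_rows(rows=[[[0,-0.35,0],[0,0,0]],[[0,-0.7,0],[0,0,0]],[[0,-1,0],[0,0,0]],[[0,-1,0],[0,0,0]]])

```text
clock: 22.8
tcp_pos: [0.4595, -0.0181, 0.1319]
eef_rot: [-0.026, 1.0, -0.0, -0.0]
wrist_force: [0.9, -0.3, -0.2]
finger_gap: 0.0511
finger_force: 0.0
```

send_rows(rows=[[[0,-0.35,0],[0,0,0]],[[0,-0.7,0],[0,0,0]],[[0,-1,0],[0,0,0]],[[0,-1,0],[0,0,0]],[[0,-1,0],[0,0,0]]])

```text
clock: 23.3
tcp_pos: [0.4593, -0.135, 0.1318]
eef_rot: [-0.027, 1.0, 0.001, -0.001]
wrist_force: [-0.8, -0.1, -0.7]
finger_gap: 0.0516
finger_force: 0.0
```

send_rows(rows=[[[0,-0.31,0],[0,0,0]],[[0,-0.31,-0.1],[0,0,0]],[[0,-0.31,-0.3],[0,0,0]],[[0,-0.31,-0.5],[0,0,0]],[[0,-0.31,-0.7],[0,0,0]],[[0,-0.31,-0.83],[0,0,0]],[[0,-0.31,-0.83],[0,0,0]],[[0,-0.31,-0.83],[0,0,0]]])

```text
clock: 24.1
tcp_pos: [0.4596, -0.1719, 0.033]
eef_rot: [-0.028, 1.0, 0.0, -0.0]
wrist_force: [-0.1, -0.1, -0.2]
finger_gap: 0.0511
finger_force: 0.0
```

send_rows(rows=[[[0,0,0],[0,0,0]],[[0,0,0],[0,0,0]],[[0,0,0],[0,0,0]],[[0,0,0],[0,0,0]],[[0,0,0],[0,0,0]],[[0,0,0],[0,0,0]],[[0,0,0],[0,0,0]]], gripper=0.1)

```text
clock: 24.8
tcp_pos: [0.4599, -0.1735, 0.0337]
eef_rot: [-0.027, 1.0, -0.0, 0.001]
wrist_force: [0.8, 2.6, 6.0]
finger_gap: 0.0192
finger_force: 31.3
```

send_rows(rows=[[[0,0,0.1],[0,0,0]],[[0,0,0.3],[0,0,0]],[[0,0,0.6],[0,0,0]],[[0,0,0.85],[0,0,0]],[[0,0,0.85],[0,0,0]],[[0,0,0.85],[0,0,0]]])

```text
clock: 25.4
tcp_pos: [0.4591, -0.1735, 0.1355]
eef_rot: [-0.027, 1.0, -0.0, 0.001]
wrist_force: [-0.1, 0.6, -1.9]
finger_gap: 0.0186
finger_force: 30.6
```

send_rows(rows=[[[0,0.1,0],[0,0,0]],[[0,0.35,0],[0,0,0]],[[0,0.7,0],[0,0,0]],[[0,1,0],[0,0,0]]])

```text
clock: 25.8
tcp_pos: [0.4577, -0.0511, 0.1334]
eef_rot: [-0.027, 1.0, 0.001, -0.002]
wrist_force: [0.4, -0.2, -0.2]
finger_gap: 0.019
finger_force: 30.6
```

send_rows(rows=[[[0,0.35,0],[0,0,0]],[[0,0.7,0],[0,0,0]],[[0,1,0],[0,0,0]],[[0,1.0,0],[0,0,0]],[[0,1.0,0],[0,0,0]],[[0,1.0,0],[0,0,0]]])

```text
clock: 26.4
tcp_pos: [0.4586, 0.0663, 0.1341]
eef_rot: [-0.027, 1.0, -0.0, -0.001]
wrist_force: [0.2, -0.5, -1.7]
finger_gap: 0.0188
finger_force: 30.6
```

send_rows(rows=[[[0,0.077,0],[0,0,0]],[[0,0.077,-0.3],[0,0,0]],[[0,0.077,-0.55],[0,0,0]],[[0,0.077,-0.7],[0,0,0]],[[0,0.077,-0.77],[0,0,0]],[[0,0.077,-0.8],[0,0,0]],[[0,0.077,-0.8],[0,0,0]],[[0,0.077,-0.8],[0,0,0]]])

```text
clock: 27.2
tcp_pos: [0.4599, 0.0758, 0.0396]
eef_rot: [-0.027, 1.0, 0.0, 0.001]
wrist_force: [-0.8, 1.0, -0.3]
finger_gap: 0.0192
finger_force: 30.6
```

send_rows(rows=[[[0,0,-0.01],[0,0,0]],[[0,0,-0.02],[0,0,0]],[[0,0,-0.025],[0,0,0]],[[0,0,-0.025],[0,0,0]],[[0,0,-0.025],[0,0,0]]])

```text
clock: 27.7
tcp_pos: [0.4597, 0.0758, 0.0367]
eef_rot: [-0.027, 1.0, -0.0, 0.001]
wrist_force: [-1.3, -1.0, 7.0]
finger_gap: 0.0191
finger_force: 31.5
```

send_rows(rows=[[[0,0,0],[0,0,0]],[[0,0,0],[0,0,0]],[[0,0,0],[0,0,0]],[[0,0,0],[0,0,0]],[[0,0,0.15],[0,0,0]],[[0,0,0.4],[0,0,0]],[[0,0,0.7],[0,0,0]],[[0,0,0.85],[0,0,0]],[[0,0,0.85],[0,0,0]],[[0,0,0.85],[0,0,0]]], gripper=0.6)

```text
clock: 28.7
tcp_pos: [0.459, 0.0759, 0.1375]
eef_rot: [-0.027, 1.0, 0.0, -0.0]
wrist_force: [-0.9, -0.2, 0.2]
finger_gap: 0.0514
finger_force: 0.0
```

send_rows(rows=[[[0.2,-0.35,0],[0,0,0]],[[0.4,-0.7,0],[0,0,0]],[[0.57,-1,0],[0,0,0]],[[0.57,-1,0],[0,0,0]],[[0.57,-1,0],[0,0,0]]])

```text
clock: 29.2
tcp_pos: [0.5266, -0.0446, 0.1359]
eef_rot: [-0.026, 1.0, 0.001, -0.002]
wrist_force: [-0.2, 0.4, -0.3]
finger_gap: 0.0513
finger_force: 0.0
```

send_rows(rows=[[[0,-0.35,0],[0,0,0]],[[0,-0.7,0],[0,0,0]],[[0,-1,0],[0,0,0]],[[0,-1,0],[0,0,0]],[[0,-1,0],[0,0,0]],[[0,-1,0],[0,0,0]]])

```text
clock: 29.8
tcp_pos: [0.5271, -0.1622, 0.1373]
eef_rot: [-0.028, 1.0, 0.001, -0.001]
wrist_force: [-0.6, -1.4, 0.2]
finger_gap: 0.0512
finger_force: 0.0
```

Run:
```python
from meas import *
RNG['green']=[((45,60,20),(88,255,255))];RNG['blue']=[((100,70,20),(128,255,255))]
b=snap('side','s8');a=snap('top','t8')
for n,im,r in(('top',a,(280,195,360,245)),('side',b,(295,200,370,275))):
  for c in('blue','yellow'):
    for q in blobs(im,c,r,10): print(n,c,q[0].round(1),q[1])
a=cv2.resize(a[180:260,180:430],None,fx=2.4,fy=2.4);b=cv2.resize(b[140:350,230:470],None,fx=1.9,fy=1.9)
b=cv2.copyMakeBorder(b,0,0,0,a.shape[1]-b.shape[1],0);cv2.imwrite('pics/c8.png',np.vstack([a,b])[:,:,::-1])
print(monitor.sense()['tcp_pos'])
```

```text
top yellow [293.1 222.5] 19
side blue [330.9 245.7] 56
side yellow [317.  222.3] 83
[ 0.52745092 -0.16240969  0.13766365]
```

View pics/c8.png

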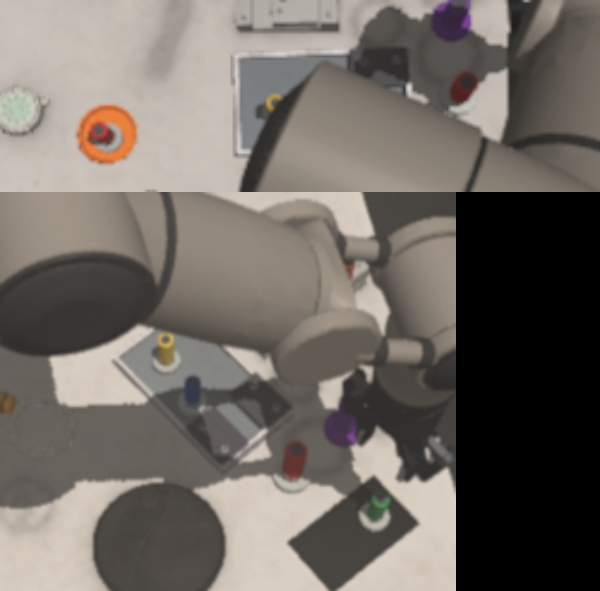

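Blue stands upright on the track again (side crop 193,392). Side pixel (330.9,245.7) compares with (331.5,243.6) before; it is in shadow now, so I'll check it again at the end. Now green.

send_rows(rows=[[[0,-0.13,0],[0,0,0]],[[0,-0.13,-0.1],[0,0,0]],[[0,-0.13,-0.3],[0,0,0]],[[0,-0.13,-0.5],[0,0,0]],[[0,-0.13,-0.7],[0,0,0]],[[0,-0.13,-0.88],[0,0,0]],[[0,-0.13,-0.88],[0,0,0]],[[0,-0.13,-0.88],[0,0,0]]])

```text
clock: 30.7
tcp_pos: [0.5274, -0.1798, 0.0319]
eef_rot: [-0.027, 1.0, 0.0, -0.0]
wrist_force: [0.4, -0.3, 0.6]
finger_gap: 0.051
finger_force: 0.0
```

send_rows(rows=[[[0,0,0],[0,0,0]],[[0,0,0],[0,0,0]],[[0,0,0],[0,0,0]],[[0,0,0],[0,0,0]],[[0,0,0],[0,0,0]],[[0,0,0],[0,0,0]],[[0,0,0],[0,0,0]]], gripper=0.1)

```text
clock: 31.4
tcp_pos: [0.5283, -0.18, 0.0333]
eef_rot: [-0.027, 1.0, -0.0, 0.001]
wrist_force: [-0.5, 0.6, 6.1]
finger_gap: 0.0187
finger_force: 31.4
```

send_rows(rows=[[[0,0,0.1],[0,0,0]],[[0,0,0.3],[0,0,0]],[[0,0,0.6],[0,0,0]],[[0,0,0.85],[0,0,0]],[[0,0,0.85],[0,0,0]],[[0,0,0.85],[0,0,0]]])

```text
clock: 32.0
tcp_pos: [0.5276, -0.1797, 0.135]
eef_rot: [-0.027, 1.0, -0.0, 0.001]
wrist_force: [0.0, 0.2, -1.3]
finger_gap: 0.0185
finger_force: 30.9
```

send_rows(rows=[[[0,0.1,0],[0,0,0]],[[-0.05,0.35,0],[0,0,0]],[[-0.1,0.7,0],[0,0,0]],[[-0.125,1,0],[0,0,0]]])

```text
clock: 32.4
tcp_pos: [0.5108, -0.0574, 0.1327]
eef_rot: [-0.027, 1.0, 0.001, -0.002]
wrist_force: [1.4, -0.4, -1.3]
finger_gap: 0.0191
finger_force: 30.8
```

send_rows(rows=[[[0,0.35,0],[0,0,0]],[[0,0.7,0],[0,0,0]],[[0,1,0],[0,0,0]],[[0,1.0,0],[0,0,0]],[[0,1.0,0],[0,0,0]],[[0,1.0,0],[0,0,0]]])

```text
clock: 33.0
tcp_pos: [0.5121, 0.0598, 0.1336]
eef_rot: [-0.027, 1.0, -0.0, -0.001]
wrist_force: [0.8, -0.2, -0.8]
finger_gap: 0.0187
finger_force: 30.8
```

send_rows(rows=[[[0,0.165,0],[0,0,0]],[[0,0.165,-0.3],[0,0,0]],[[0,0.165,-0.55],[0,0,0]],[[0,0.165,-0.7],[0,0,0]],[[0,0.165,-0.77],[0,0,0]],[[0,0.165,-0.8],[0,0,0]],[[0,0.165,-0.8],[0,0,0]],[[0,0.165,-0.8],[0,0,0]]])

```text
clock: 33.8
tcp_pos: [0.5133, 0.0798, 0.0391]
eef_rot: [-0.027, 1.0, 0.0, 0.001]
wrist_force: [-0.8, -0.4, -1.1]
finger_gap: 0.0191
finger_force: 30.9
```

send_rows(rows=[[[0,0.005,-0.01],[0,0,0]],[[0,0.005,-0.02],[0,0,0]],[[0,0.005,-0.025],[0,0,0]],[[0,0.005,-0.025],[0,0,0]],[[0,0.005,-0.025],[0,0,0]]])

```text
clock: 34.3
tcp_pos: [0.5131, 0.0808, 0.0363]
eef_rot: [-0.027, 1.0, 0.0, 0.001]
wrist_force: [-0.5, 0.8, 6.3]
finger_gap: 0.0193
finger_force: 31.7
```

send_rows(rows=[[[0,0,0],[0,0,0]],[[0,0,0],[0,0,0]],[[0,0,0],[0,0,0]],[[0,0,0],[0,0,0]],[[0,0,0.15],[0,0,0]],[[0,0,0.4],[0,0,0]],[[0,0,0.7],[0,0,0]],[[0,0,0.9],[0,0,0]],[[0,0,0.9],[0,0,0]]], gripper=0.6)

```text
clock: 35.2
tcp_pos: [0.5147, 0.0807, 0.1466]
eef_rot: [-0.027, 1.0, -0.0, 0.003]
wrist_force: [0.3, 0.7, -0.9]
finger_gap: 0.0511
finger_force: 0.0
```

send_rows(rows=[[[-0.2,0.3,0.1],[0,0,0]],[[-0.4,0.6,0.3],[0,0,0]],[[-0.6,1,0.5],[0,0,0]],[[-0.6,1,0.5],[0,0,0]],[[-0.6,1,0.5],[0,0,0]]])

```text
clock: 35.7
tcp_pos: [0.44, 0.2017, 0.2031]
eef_rot: [-0.029, 1.0, 0.0, 0.0]
wrist_force: [-0.5, -0.5, -0.0]
finger_gap: 0.0514
finger_force: 0.0
```

send_rows(rows=[[[-0.2,0.3,0],[0,0,0]],[[-0.4,0.6,0],[0,0,0]],[[-0.6,1,0],[0,0,0]],[[-0.6,1,0],[0,0,0]],[[-0.6,1,0],[0,0,0]]])

```text
clock: 36.2
tcp_pos: [0.3686, 0.3202, 0.2018]
eef_rot: [-0.028, 1.0, -0.001, -0.001]
wrist_force: [-0.7, -0.4, 0.4]
finger_gap: 0.0516
finger_force: 0.0
```

send_rows(rows=[[[-0.2,0.3,0],[0,0,0]],[[-0.4,0.6,0],[0,0,0]],[[-0.6,1,0],[0,0,0]],[[-0.6,1,0],[0,0,0]],[[-0.6,1,0],[0,0,0]]])

```text
clock: 36.7
tcp_pos: [0.2976, 0.4398, 0.2022]
eef_rot: [-0.027, 1.0, -0.001, -0.0]
wrist_force: [-0.4, -1.2, 0.6]
finger_gap: 0.0512
finger_force: 0.0
```

Run:
```python
from meas import *
RNG['green']=[((45,60,20),(88,255,255))];RNG['blue']=[((100,70,20),(128,255,255))]
S=snap('side','s9');T=snap('top','t9')
R={'top':(280,195,360,245),'side':(295,200,380,275)}
for c in('green','blue','yellow'):
    A=np.zeros((3,3));b=np.zeros(3);o=[]
    for n,im in(('top',T),('side',S)):
        B=max(blobs(im,c,R[n],8),key=lambda q:q[1],default=None)
        if B is None: o.append(n+' none');continue
        o+=[B[0].round(1).tolist(),int(B[1])]
        C,d=ray(n,[B[0]]);d=d[0]/np.linalg.norm(d[0]);P=np.eye(3)-np.outer(d,d);A+=P;b+=P@C
    print(c,np.linalg.lstsq(A,b,rcond=None)[0].round(4),o)
a=cv2.resize(T[180:260,180:430],None,fx=2.4,fy=2.4);b=cv2.resize(S[140:350,230:470],None,fx=1.9,fy=1.9)
b=cv2.copyMakeBorder(b,0,0,0,a.shape[1]-b.shape[1],0);cv2.imwrite('pics/c9.png',np.vstack([a,b])[:,:,::-1])
```

```text
green [0.5104 0.0809 0.0348] [[316.4, 209.3], 37, [347.2, 230.0], 44]
blue [0.4564 0.0753 0.038 ] [[318.8, 227.6], 39, [331.1, 243.8], 58]
yellow [0.4688 0.1436 0.0347] [[294.4, 224.1], 37, [317.1, 222.2], 60]
```

View pics/c9.png

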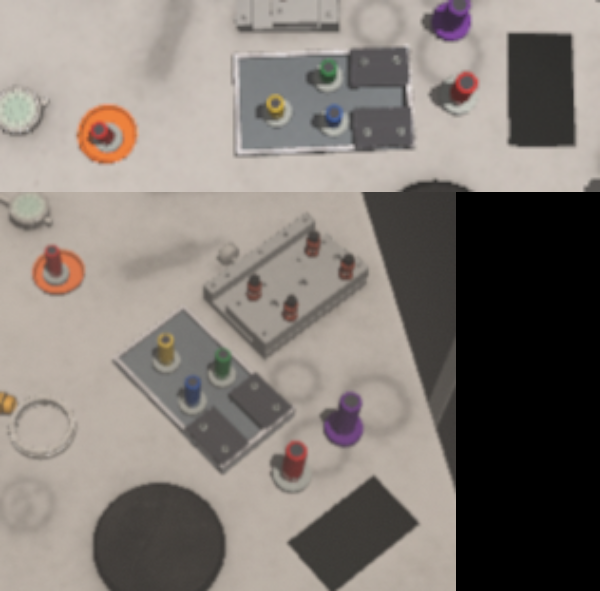

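Green, blue and yellow measure within 2 mm of their starting places. Red stands in the tray (top crop 103,133), and the gripper is clear.

```bash
python3 -c "
from cell import ctrl; print(ctrl.finish_job())"
```

```text
the job is handed in; nothing more can be done
None
```

The job is handed in: red stands upright in the reject tray about 3 mm off centre, and green and blue are back within about 2 mm of where they started with yellow unmoved; the judge's verdict was not reported back.

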